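# Slide a cracked bowl back to its mat and shut the display case

## Robot

A 7-joint arm with a two-finger parallel gripper is mounted at the origin on the work surface. World frame = base frame: x ahead of the robot, y to its left, z up, the work surface at z = 0. Lengths are in m, angles in rad, forces in N, time in s.
With the tool pointing down it reaches from about 0.4 to 0.875 m from the base axis. Payload 19.3 kg.
Tool frame: the origin (TCP) lies at the very end of the fingers, on their centre line; the grasp point (between the pads) lies 19 mm behind it; z points along the fingers, y is the direction in which the jaws open and shut (so a half turn about z gives the same grasp; the last joint's range is limited). The gripper opens to 85 mm and grips with 20 to 120 N. Pads are 22 mm wide; open, the fingers measure 114 mm over their backs; the gripper's body (76 mm by 85 mm) begins 54 mm behind the grasp point. The pads swing forward as they close: fully open they stand 13 mm farther back than shut.
Start: joints at [-1.295, 0.521, -0.036, 1.599, 0.021, 1.021, -0.113], TCP at [0.212, 0.588, 0.231] pointing down, gripper open.
Joint ranges: [-2.91, 2.91], [-0.3, 2.13], [-1.5, 1.42], [0.17, 2.43], [-1.26, 4.41], [0.16, 1.93], [-2.52, 2.52]. Speed limits (rad/s): [1.89, 1.89, 2.39, 2.39, 3.01, 3.01, 3.01].

## Interface

Orientations are given as [roll, pitch, yaw] about the fixed x, y, z axes, in that order (R = Rz(yaw) Ry(pitch) Rx(roll)).
In Python, from workcell import bot, grab_frame, calibration, workorder gives the robot as it stands.
- The arm moves only by the tool move_arm, never from a script. Its arguments are lists of equal length, an entry for each row: "jaw": the closure in counts, from 0 (fully open) to 255 (shut); "dp": the shift along the tool's x, y, z in units of 800 mm (1.0 is 800 mm), a list of three; "rotation": the turn, a rotation vector about the tool's x, y, z in units of pi rad (1.0 is pi rad), a list of three. In form: {"jaw": [jaw, ...], "dp": [[dx, dy, dz], ...], "rotation": [[rx, ry, rz], ...]}. A call has 1 to 10 rows; each row shifts and turns the commanded pose from where the row before left it, along the tool's axes as they then stand; what a row does not reach is not made up. A row lasts 1/8 s, in which the tool goes at most 62.5 mm and 10.7 degrees, less where a joint would pass 70% of its speed; a pose out of reach is approached as far as the arm can. A call with a number of a shift or a turn outside -1 to 1 is refused whole. A call with a gripper value outside its range is refused whole. The fingers move at their own pace and stop on an object; "squeeze" is the grip in N (left out, the last holds). Time passes only in rows, so rows that do not move let the fingers close. It gives the time, the measured TCP pose, the force and the opening at its end, in the units of the state.
- bot.observe(): the state, without advancing time (a new reading comes with each control period).
- grab_frame(name): name is "scene" or "top"; returns the picture (480x640x3 uint8, blue, green, red); there is no depth.
- calibration(name): a dict with "camera_matrix" (3x3 intrinsics, pixels), "T" (4x4, takes a point from camera to world coordinates). Camera axes: x right, y down, z forward; pixel columns grow to the right and rows downward; lengths in m; the calibration is good to about 2 mm. A picture is of the moment at which its call begins. calibration takes no time and is no camera call.
- workorder.job_done(): hands the job in, once; it reports no verdict.
The state is a dict: "clock": time; "qpos": joint angles; "qd": joint speeds; "joint_efforts": joint torques, N m; "position": TCP position; "tool_rot": TCP orientation; "force": force on the tool from outside, world axes, zero at the start; "moment": the same for the moment, N m; "grip_width": finger opening in m.
Only numpy, scipy, OpenCV 4.12 (cv2) and the standard library are available. Lean on these libraries where they do the work, as an engineer would, in place of code of your own. Each camera call takes 0.05 s, during which the arm holds its last target. There are 200 camera calls.

## Task

The old clay bowl in the open display case has been left at the wrong end. It is cracked, so do not lift, tip or squeeze it: with a light, slow push slide it along the felt until it stands centred on its round mat, leaving the wooden spoon and the things on the table where they are. Then lower the glass lid, pressing on it only lightly and without letting it slam, until it is fully shut.

Things in the scene. Friction and masses are not known exactly. Their poses are not given: they have to be found in the camera images.
- case: fixed shallow oak display tray lined with grey felt, outside 250 (x) by 440 (y) by 66 mm high, walls 12 mm thick, felt floor 10 mm above the table (so 56 mm deep). Origin: centre of its underside, on the table. Its x axis points from the front wall (the lock, robot side) to the back wall (the hinges), y along its length, z up
- mat: thin round cork mat, 140 mm across, 1.5 mm thick, lying on the felt at one end of the case (left or right); the bowl slides over it freely. It stays where it is. Origin: centre of its underside, at felt level
- bowl: loose round terracotta bowl, 120 mm across its rim (the widest part, at the top), 45 mm high, walls about 6 mm, narrower foot, about 0.3 kg, standing on the felt at the other end of the case. Fragile: a push of 2 to 5 N slides it, 8 N from the robot breaks it, and so does a knock at speed. Origin: centre of its underside; z is up along its axis
- lid (a joint): angle of the lid: 0 = fully shut (level, on four 4 mm rubber bumpers that give about 1 mm at its edge per 5 N), about 1.57 = upright; starts open at 1.45 to 1.7, stop at 1.9. Stiff friction hinges hold it at any angle: 3 to 5 N at its edge moves it down from upright, less near the bottom. Keep it slower than 0.8 rad/s over the last 0.1 rad
- lid_hinge (a point): middle of the hinge line, fixed on the case: 125 mm behind the case's centre (case x), 70 mm above the table. The hinge line runs along the case's y axis; the lid's underside passes through it, and the lid opens upward and back (away from the robot)
- lid_edge (a point): middle of the lid's free edge, on its outer (upper when shut) face: 250 mm from the hinge line along the lid, 16 mm out from its underside; about 320 mm above the table when upright, 86 mm when shut. The lid is an oak frame 250 by 440 mm, 16 mm thick, 0.5 kg, with 35 mm wide rails around a glass pane; keep the force on it below 20 N
- spoon: loose dark wooden spoon, 200 mm long, lying on the felt along the back wall of the case; leave it. Origin: on the underside, its x axis runs along the handle
- booklets: two booklets in a pile, 210 by 150 by 24 mm, on the table to the robot's right of the case; leave them. Origin: centre of the underside
- figure: turned dark wooden figure, 60 mm across the foot, 140 mm tall, standing on the table to the robot's left of the case; leave it. Origin: centre of its underside
Mind the look-alikes: they are no part of the job. Leave any green or red look-alike of the bowl alone.

How it is judged:
By the outcome, as a careful person would: the job done as asked, in the order asked, and still so for the second after the job is handed in, with the robot touching nothing.
It also fails if it takes over 72 s, if anything falls off the work surface, if the arm or the gripper's body presses on something with over 40 N, if the wrist force passes 120 N, or if a joint passes its speed limit or range.

## Working session

There is one attempt and no reset: what is moved stays moved. The work goes in short steps, Python scripts to look and compute and a tool call to move; the robot and the scene stay as the last step left them, time stands still between calls to the robot, and variables do not carry over. Pictures are saved under pics/ and viewed, about 8 in all and at most 12, crops included, and the job is handed in when it is done.

Besides the shell and the picture viewer there is one more tool, called by a JSON object that holds its "fn" and its "kwargs", one argument or row to a line. move_arm: Moves the arm, as the interface text tells. Shifts and turns lie within -1 to 1; 1 stands for 800 mm of shift or pi rad of turn. Its arguments: {"type":"object","properties":{"jaw":{"type":"array","items":{"type":"number"}},"dp":{"type":"array","items":{"type":"array","items":{"type":"number","minimum":-1,"maximum":1}}},"rotation":{"type":"array","items":{"type":"array","items":{"type":"number","minimum":-1,"maximum":1}}},"squeeze":{"type":"number"}},"required":["jaw","dp","rotation"]}

```bash
mkdir -p pics
python3 - <<'E'
from workcell import bot, grab_frame, calibration
import cv2, numpy as np
for n in("scene","top"):
    cv2.imwrite(f"pics/{n}0.png",grab_frame(n)); c=calibration(n); print(n,np.round(c["camera_matrix"],1).tolist(),np.round(c["T"],3).tolist())
s=bot.observe()
for k,v in s.items(): print(k,np.round(v,3))
E
```

```text
scene [[517.6, 0.0, 317.8], [0.0, 517.6, 242.1], [0.0, 0.0, 1.0]] [[-0.952, 0.279, -0.126, 0.753], [0.306, 0.872, -0.382, 0.445], [0.004, -0.402, -0.916, 1.149], [0.0, 0.0, 0.0, 1.0]]
top [[550.1, 0.0, 322.5], [0.0, 550.1, 245.9], [0.0, 0.0, 1.0]] [[0.015, -0.992, 0.123, 0.429], [-1.0, -0.015, 0.002, 0.001], [0.0, -0.123, -0.992, 1.647], [0.0, 0.0, 0.0, 1.0]]
clock 0.1
qpos [-1.295  0.522 -0.036  1.6    0.021  1.021 -0.113]
qd [ 0.001 -0.002 -0.    -0.001  0.     0.     0.001]
joint_efforts [ 5.0000e-03 -9.2849e+01  1.9850e+00 -3.7053e+01  1.8000e-02  5.0000e-03
  0.0000e+00]
position [0.212 0.588 0.231]
tool_rot [-3.141  0.     2.796]
force [-0.673 -0.329 -0.39 ]
moment [-0.004 -0.022  0.009]
grip_width 0.086
```

View pics/scene0.png

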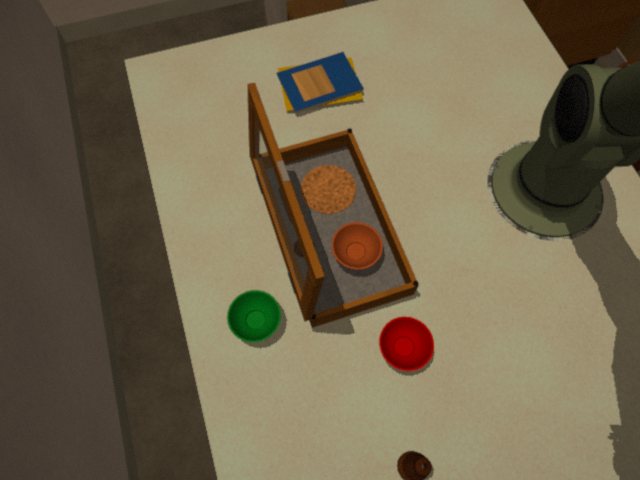

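View pics/top0.png

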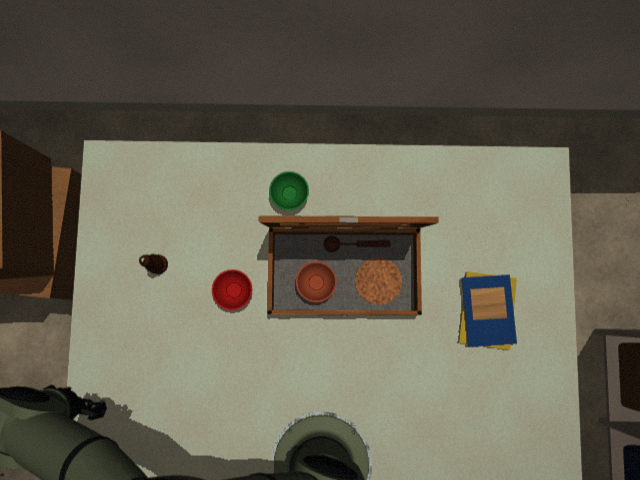

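The terracotta bowl is at top (316,283) and scene (357,247), in the case. Look-alikes are red at top (232,290) and green at top (289,190). The mat is at top (379,283), and the spoon is along the back wall at about (355,243). Next I measure and check a close crop.

```bash
cat > h.py <<'E'
import cv2, numpy as np
from workcell import bot, grab_frame, calibration
def ray(n,uv,z):
    c=calibration(n);K=np.array(c["camera_matrix"]);T=np.array(c["T"])
    uv=np.atleast_2d(np.array(uv,float)); d=np.c_[uv,np.ones(len(uv))]@np.linalg.inv(K).T@T[:3,:3].T
    o=T[:3,3]; return o+d*((z-o[2])/d[:,2])[:,None]
def proj(n,p):
    c=calibration(n);K=np.array(c["camera_matrix"]);T=np.linalg.inv(np.array(c["T"]))
    q=(np.atleast_2d(p)@T[:3,:3].T+T[:3,3])@K.T; return q[:,:2]/q[:,2:]
def circ(n,mask,z):
    cs,_=cv2.findContours(mask,cv2.RETR_EXTERNAL,cv2.CHAIN_APPROX_NONE)
    c=cv2.convexHull(max(cs,key=cv2.contourArea))[:,0].astype(float)
    p=ray(n,c,z)[:,:2]
    (x,y),r=cv2.minEnclosingCircle((p*1000).astype(np.float32))
    e=cv2.fitEllipse((p*1000).astype(np.float32))
    return np.round([x,y,r],1),np.round(e[0],1),np.round(e[1],1)
E
python3 - <<'E'
from h import *
for n,box in(("top",(265,210,430,325)),("scene",(240,80,420,330))):
    im=cv2.imread(f"pics/{n}0.png"); x0,y0,x1,y1=box
    hsv=cv2.cvtColor(im,cv2.COLOR_BGR2HSV)
    for nm,u in(("bowl",(316,283) if n=="top" else (357,247)),("mat",(379,283) if n=="top" else (328,189))):
        print(n,nm,hsv[u[1],u[0]],hsv[u[1]+8,u[0]+8])
    C=cv2.resize(im[y0:y1,x0:x1],None,fx=4 if n=="top" else 2.2,fy=4 if n=="top" else 2.2,interpolation=cv2.INTER_CUBIC)
    cv2.imwrite(f"pics/{n}0c.png",C)
    for nm,u,z,R in(("bowl",(316,283) if n=="top" else (357,247),.055,28),("mat",(379,283) if n=="top" else (328,189),.0115,31)):
        m=cv2.inRange(hsv,(0,110,60),(22,255,255)); k=np.zeros_like(m); cv2.circle(k,u,R,255,-1)
        print(n,nm,circ(n,m&k,z))
E
```

```text
top bowl [  7 183 142] [  6 183 114]
top mat [ 12 157 141] [ 12 153 128]
top bowl (array([521.7,  22.2,  60.4]), array([521.5,  22.3]), array([118.2, 120.2]))
top mat (array([ 529.5, -162.3,   70. ]), array([ 529.2, -162.3]), array([137.9, 139.6]))
scene bowl [ 10 222 149] [ 11 219 136]
scene mat [ 13 180 143] [ 14 192 145]
scene bowl (array([519.4,  23.3,  60.9]), array([519.3,  23.3]), array([120.2, 121.2]))
scene mat (array([ 526.9, -162.2,   71. ]), array([ 527. , -162.3]), array([140.8, 141.4]))
```

View pics/top0c.png

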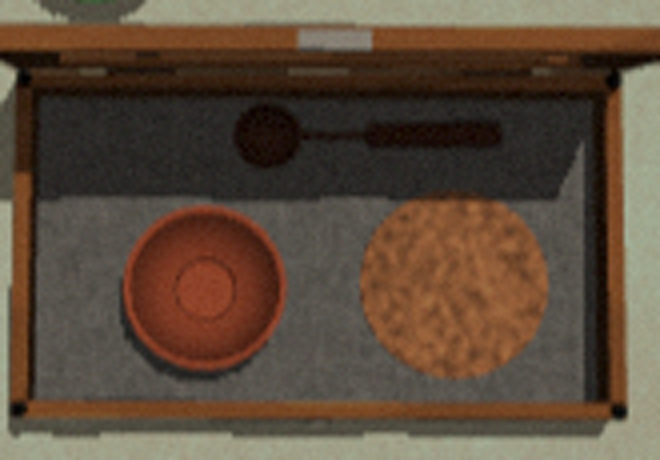

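View pics/scene0c.png

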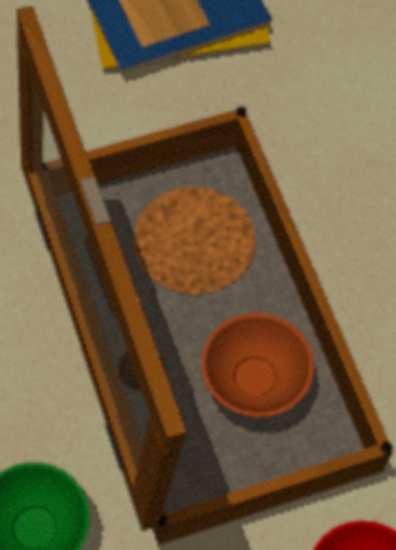

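Crops: the terracotta bowl with a flat rim at crop (205,288), the mat at (453,285), the spoon behind at (265,135)-(500,135), and black bumpers at the case corners. I measured the bowl at (520,23) mm (diameter 120) and the mat at (528,-162) mm (diameter 140), and both views agree. Next are the case corners, spoon and lid.

Run:
```python
from h import *
g=lambda L:np.array(L)/4+[265,210]
p=ray("top",g([(24,78),(613,78),(18,409),(618,410)]),.068)*1000
print("bumpers top BL BR FL FR",p[:,:2].round(0).tolist(), p[:,:2].mean(0).round(1))
s=lambda L:np.array(L)/2.2+[240,80]
p2=ray("scene",s([(387,449),(241,111),(162,521)]),.068)*1000
print("scene FL,FR,BL",p2[:,:2].round(0).tolist())
print("spoon",(ray("top",g([(265,167),(500,147),(235,135)]),.018)*1000).round(0).tolist())
# lid free edge outer corner by scene & top: triangulate left and right ends
def tri(a,b):
    A=[];B=[]
    for n,uv in(("top",a),("scene",b)):
        q=ray(n,uv,0.)[0];o=np.array(calibration(n)["T"])[:3,3];d=(q-o)/np.linalg.norm(q-o);P=np.eye(3)-np.outer(d,d);A.append(P);B.append(P@o)
    return np.linalg.solve(sum(A),sum(B))*1000
# inner-face/front top edges: top crop front edge (y~48): right end, label centre
im=cv2.imread("pics/top0.png"); 
print("top col profile x=300",im[212:240,300].tolist())
print(tri(g([(372,50)]),s([(106,218)])).round(0), tri(g([(298,50)]),s([(92,180)])).round(0))
for u in((338,218),):pass
```

```text
bumpers top BL BR FL FR [[669.0, 154.0], [676.0, -273.0], [431.0, 152.0], [437.0, -275.0]] [553.2 -60.4]
scene FL,FR,BL [[429.0, 156.0], [434.0, -274.0], [666.0, 158.0]]
spoon [[613.0, -22.0, 18.0], [630.0, -197.0, 18.0], [636.0, 1.0, 18.0]]
top col profile x=300 [[134, 157, 160], [136, 161, 163], [139, 164, 162], [105, 127, 131], [57, 81, 113], [39, 71, 121], [37, 74, 122], [43, 77, 124], [37, 73, 119], [40, 72, 122], [23, 45, 78], [19, 29, 44], [17, 35, 53], [15, 36, 57], [16, 29, 48], [14, 18, 26], [14, 20, 37], [27, 42, 62], [22, 34, 56], [12, 26, 43], [13, 18, 34], [12, 19, 25], [15, 26, 31], [25, 33, 34], [39, 39, 43], [38, 41, 41], [35, 38, 39], [35, 37, 40]]
[653. -81. 257.] [651. -40. 372.]
```

Run:
```python
from h import *
for z in(.31,.32): print(z,(ray("top",[(300,215.2),(300,221.7),(400,215.5),(400,221.7)],z)*1000).round(0).tolist())
```

```text
0.31 [[669.0, 60.0, 310.0], [653.0, 60.0, 310.0], [672.0, -186.0, 310.0], [657.0, -186.0, 310.0]]
0.32 [[667.0, 60.0, 320.0], [651.0, 59.0, 320.0], [670.0, -185.0, 320.0], [655.0, -185.0, 320.0]]
```

{"fn": "move_arm", "kwargs": {
  "jaw": [100,100,100,100,100,100,100,100],
  "dp": [
    [0,0,0],
    [0,0,0],
    [0,0,0],
    [0,0,0],
    [0,0,0],
    [0,0,0],
    [0,0,0],
    [0,0,0]
  ],
  "rotation": [
    [0,0,0.059],
    [0,0,0.059],
    [0,0,0.059],
    [0,0,0.059],
    [0,0,0.059],
    [0,0,0.059],
    [0,0,0.059],
    [0,0,0]
  ]
}}

```text
clock: 1.1
position: [0.2116, 0.5879, 0.231]
tool_rot: [3.141, 0.001, 1.5]
force: [-0.4, 0.3, 0.1]
grip_width: 0.0519
```

{"fn": "move_arm", "kwargs": {
  "jaw": [100,100,100,100,100,100,100,100,100,100],
  "dp": [
    [0,0,0],
    [-0.055,0.032,0],
    [-0.055,0.032,0],
    [-0.055,0.032,0],
    [-0.055,0.032,0],
    [-0.055,0.032,0],
    [-0.055,0.032,0],
    [-0.055,0.032,0],
    [-0.055,0.032,0],
    [-0.055,0.032,0]
  ],
  "rotation": [
    [0,0,-0.036],
    [0,0,0],
    [0,0,0],
    [0,0,0],
    [0,0,0],
    [0,0,0],
    [0,0,0],
    [0,0,0],
    [0,0,0],
    [0,0,0]
  ]
}}

```text
clock: 2.35
position: [0.4588, 0.2002, 0.2314]
tool_rot: [3.141, -0.0, 1.617]
force: [0.3, 0.2, -0.6]
grip_width: 0.052
```

{"fn": "move_arm", "kwargs": {
  "jaw": [100,100,100,100],
  "dp": [
    [-0.048,0.034,0],
    [-0.048,0.034,0],
    [0,0,0],
    [0,0,0]
  ],
  "rotation": [
    [0,0,0],
    [0,0,0],
    [0,0,0],
    [0,0,0]
  ]
}}

```text
clock: 2.85
position: [0.5153, 0.1274, 0.2311]
tool_rot: [-3.141, -0.0, 1.614]
force: [-0.4, 1.1, 0.4]
grip_width: 0.0521
```

{"fn": "move_arm", "kwargs": {
  "jaw": [100,100,100,100,100,100],
  "dp": [
    [-0.025,0,0],
    [0,0,0.06],
    [0,0,0.06],
    [0,0,0.06],
    [0,0,0],
    [0,0,0]
  ],
  "rotation": [
    [0,0,0],
    [0,0,0],
    [0,0,0],
    [0,0,0],
    [0,0,0],
    [0,0,0]
  ]
}}

```text
clock: 3.6
position: [0.517, 0.1071, 0.0889]
tool_rot: [3.14, -0.0, 1.612]
force: [0.7, -0.0, -0.0]
grip_width: 0.0518
```

Run:
```python
from h import *
a=grab_frame("top")[200:330,255:435];b=grab_frame("scene")[70:330,240:430]
a=cv2.resize(a,None,fx=2.6,fy=2.6,interpolation=3)
b=cv2.resize(b,None,fx=1.3,fy=1.3,interpolation=3)
c=np.zeros((max(a.shape[0],b.shape[0]),a.shape[1]+b.shape[1],3),np.uint8)
c[:a.shape[0],:a.shape[1]]=a;c[:b.shape[0],a.shape[1]:]=b
cv2.imwrite("pics/pre.png",c);print(bot.observe()["position"])
```

```text
[0.51739562 0.10746213 0.08928365]
```

View pics/pre.png

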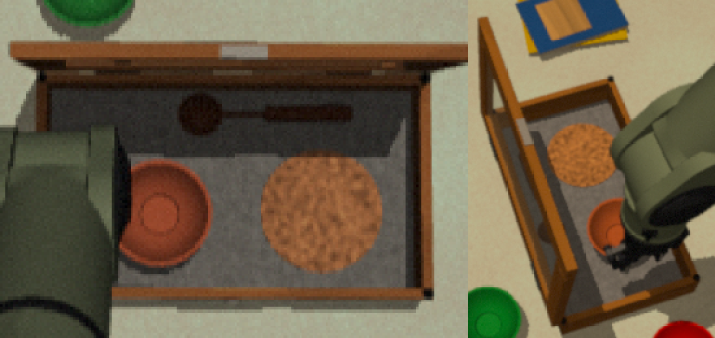

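The gripper hangs to the left of the bowl, inside the case, and the bowl hasn't moved. I lower it, then approach slowly.

{"fn": "move_arm", "kwargs": {
  "jaw": [100,100,100,100],
  "dp": [
    [0,0,0.04],
    [0,0,0.038],
    [0,0,0],
    [0,0,0]
  ],
  "rotation": [
    [0,0,0],
    [0,0,0],
    [0,0,0],
    [0,0,0]
  ]
}}

```text
clock: 4.2
position: [0.5173, 0.1073, 0.0266]
tool_rot: [3.14, -0.0, 1.611]
force: [0.2, -0.5, -1.5]
grip_width: 0.052
```

{"fn": "move_arm", "kwargs": {
  "jaw": [100,100,100,100,100,100,100,100],
  "dp": [
    [-0.003,0,0],
    [-0.003,0,0],
    [-0.003,0,0],
    [-0.003,0,0],
    [-0.003,0,0],
    [-0.0025,0,0],
    [-0.0025,0,0],
    [-0.0025,0,0]
  ],
  "rotation": [
    [0,0,0],
    [0,0,0],
    [0,0,0],
    [0,0,0],
    [0,0,0],
    [0,0,0],
    [0,0,0],
    [0,0,0]
  ]
}}

```text
clock: 5.2
position: [0.5171, 0.089, 0.0249]
tool_rot: [-3.141, 0.0, 1.611]
force: [0.8, -0.3, 0.6]
grip_width: 0.0519
```

Contact should come at about y=88; I go on at 20 mm/s.

{"fn": "move_arm", "kwargs": {
  "jaw": [100,100,100,100,100,100,100,100,100,100],
  "dp": [
    [-0.0025,0,0],
    [-0.0025,0,0],
    [-0.0025,0,0],
    [-0.0025,0,0],
    [-0.003,0,0],
    [-0.003,0,0],
    [-0.003,0,0],
    [-0.003,0,0],
    [-0.003,0,0],
    [-0.003,0,0]
  ],
  "rotation": [
    [0,0,0],
    [0,0,0],
    [0,0,0],
    [0,0,0],
    [0,0,0],
    [0,0,0],
    [0,0,0],
    [0,0,0],
    [0,0,0],
    [0,0,0]
  ]
}}

```text
clock: 6.45
position: [0.5181, 0.0666, 0.0249]
tool_rot: [-3.142, 0.0, 1.611]
force: [0.3, 2.9, 0.2]
grip_width: 0.0517
```

```bash
cat > look.py <<'E'
from h import *
import sys
for n in("top","scene"):
    im=grab_frame(n);hsv=cv2.cvtColor(im,cv2.COLOR_BGR2HSV);cv2.imwrite(f"pics/{sys.argv[1]}_{n}.png",im)
    y=float(sys.argv[2]); c=proj(n,[.524,y,.055])[0]; k=np.zeros(hsv.shape[:2],np.uint8); cv2.circle(k,tuple(int(v) for v in c),31,255,-1)
    hi=8 if n=="top" else 11
    m=cv2.inRange(hsv,(0,165,50),(hi,255,255))&k
    m=cv2.morphologyEx(m,cv2.MORPH_OPEN,np.ones((3,3)))
    print(n,circ(n,m,.055),cv2.countNonZero(m))
s=bot.observe();print(s["position"],s["force"])
E
python3 look.py a 0
```

```text
top (array([521.4,  -0.8,  56.9]), array([521.7,  -6. ]), array([ 94.1, 112.8])) 611
scene (array([544.3, -14.9,  49.1]), array([544.2, -12.1]), array([57.4, 97.7])) 606
[0.5180313  0.06640535 0.02490148] [-0.45354645  2.61879084  0.63866511]
```

Contact made: the push is about 2.7 N and the bowl follows as predicted (centre about 65 mm ahead of the TCP). I keep going.

{"fn": "move_arm", "kwargs": {
  "jaw": [100,100,100,100,100,100,100,100,100,100],
  "dp": [
    [-0.003,0,0],
    [-0.004,0,0],
    [-0.004,0,0],
    [-0.004,0,0],
    [-0.004,0,0],
    [-0.004,0,0],
    [-0.004,0,0],
    [-0.004,0,0],
    [-0.004,0,0],
    [-0.004,0,0]
  ],
  "rotation": [
    [0,0,0],
    [0,0,0],
    [0,0,0],
    [0,0,0],
    [0,0,0],
    [0,0,0],
    [0,0,0],
    [0,0,0],
    [0,0,0],
    [0,0,0]
  ]
}}

```text
clock: 7.8
position: [0.5193, 0.0354, 0.0249]
tool_rot: [3.142, -0.0, 1.611]
force: [-0.1, 2.1, 0.7]
grip_width: 0.0519
```

{"fn": "move_arm", "kwargs": {
  "jaw": [100,100,100,100,100,100,100,100,100,100],
  "dp": [
    [-0.004,0,0],
    [-0.004,0,0],
    [-0.004,0,0],
    [-0.004,0,0],
    [-0.004,0,0],
    [-0.004,0,0],
    [-0.004,0,0],
    [-0.004,0,0],
    [-0.004,0,0],
    [-0.004,0,0]
  ],
  "rotation": [
    [0,0,0],
    [0,0,0],
    [0,0,0],
    [0,0,0],
    [0,0,0],
    [0,0,0],
    [0,0,0],
    [0,0,0],
    [0,0,0],
    [0,0,0]
  ]
}}

```text
clock: 9.05
position: [0.5206, 0.0034, 0.0249]
tool_rot: [-3.142, 0.0, 1.611]
force: [1.1, 1.8, 0.6]
grip_width: 0.0517
```

```bash
python3 look.py b -.062
```

```text
top (array([521.6, -81.4,  53.1]), array([521.8, -80.5]), array([ 72.6, 104.4])) 405
scene (array([551.4, -78.7,  45.9]), array([550.6, -76. ]), array([52.4, 91.2])) 511
[0.52063251 0.00311947 0.02491318] [-0.07145062  1.08984112 -0.09316398]
```

{"fn": "move_arm", "kwargs": {
  "jaw": [100,100,100,100,100,100,100,100,100,100],
  "dp": [
    [-0.004,0,0],
    [-0.004,0,0],
    [-0.004,0,0],
    [-0.004,0,0],
    [-0.004,0,0],
    [-0.004,0,0],
    [-0.004,0,0],
    [-0.004,0,0],
    [-0.004,0,0],
    [-0.004,0,0]
  ],
  "rotation": [
    [0,0,0],
    [0,0,0],
    [0,0,0],
    [0,0,0],
    [0,0,0],
    [0,0,0],
    [0,0,0],
    [0,0,0],
    [0,0,0],
    [0,0,0]
  ]
}}

```text
clock: 10.4
position: [0.5219, -0.0285, 0.0249]
tool_rot: [-3.142, -0.0, 1.611]
force: [-0.1, 1.9, 0.4]
grip_width: 0.0522
```

{"fn": "move_arm", "kwargs": {
  "jaw": [100,100,100,100,100,100,100,100,100,100],
  "dp": [
    [-0.004,0,0],
    [-0.004,0,0],
    [-0.004,0,0],
    [-0.004,0,0],
    [-0.004,0,0],
    [-0.004,0,0],
    [-0.004,0,0],
    [-0.004,0,0],
    [-0.004,0,0],
    [-0.004,0,0]
  ],
  "rotation": [
    [0,0,0],
    [0,0,0],
    [0,0,0],
    [0,0,0],
    [0,0,0],
    [0,0,0],
    [0,0,0],
    [0,0,0],
    [0,0,0],
    [0,0,0]
  ]
}}

```text
clock: 11.65
position: [0.5232, -0.0605, 0.0249]
tool_rot: [-3.142, 0.0, 1.611]
force: [-0.5, 2.6, -0.1]
grip_width: 0.0518
```

```bash
python3 look.py c -.127
python3 - <<'E'
from h import *
a=cv2.imread("pics/c_top.png")[200:330,255:435];b=cv2.imread("pics/c_scene.png")[120:300,250:430]
a=cv2.resize(a,None,fx=2.6,fy=2.6,interpolation=3);b=cv2.resize(b,(330,338),interpolation=3)
cv2.imwrite("pics/c.png",np.hstack([a,b]))
E
```

```text
top (array([ 521.1, -150.8,   47.7]), array([ 520.8, -152.5]), array([55.9, 93. ])) 246
scene (array([ 559.2, -143.6,   41.9]), array([ 555.9, -139.4]), array([48.8, 85.7])) 424
[ 0.52317149 -0.06085764  0.02489843] [ 0.23225751  1.25198923 -0.12250656]
```

View pics/c.png

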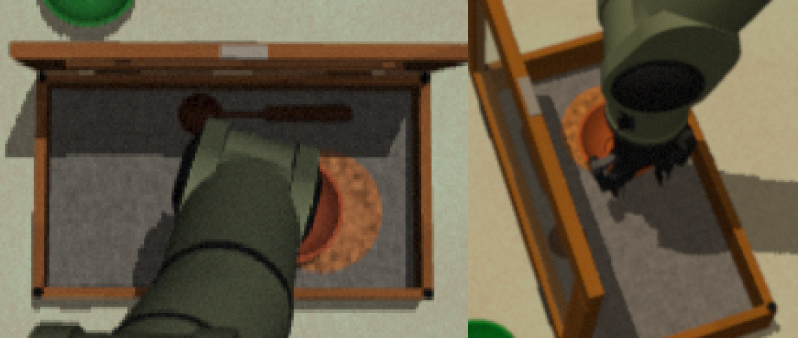

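The picture shows the bowl half on the mat (its right rim at crop (342,215), mat edge at 382), and the spoon has not moved. The push is about 2 N. I push about 34 mm more, then back off to measure.

{"fn": "move_arm", "kwargs": {
  "jaw": [100,100,100,100,100,100,100,100,100,100],
  "dp": [
    [-0.004,0,0],
    [-0.004,0,0],
    [-0.004,0,0],
    [-0.004,0,0],
    [-0.004,0,0],
    [-0.004,0,0],
    [-0.004,0,0],
    [-0.004,0,0],
    [-0.003,0,0],
    [-0.003,0,0]
  ],
  "rotation": [
    [0,0,0],
    [0,0,0],
    [0,0,0],
    [0,0,0],
    [0,0,0],
    [0,0,0],
    [0,0,0],
    [0,0,0],
    [0,0,0],
    [0,0,0]
  ]
}}

```text
clock: 13.0
position: [0.5245, -0.0908, 0.0249]
tool_rot: [-3.142, 0.0, 1.611]
force: [0.4, 1.6, 0.4]
grip_width: 0.0519
```

{"fn": "move_arm", "kwargs": {
  "jaw": [100,100,100,100,100,100,100,100,100],
  "dp": [
    [-0.002,0,0],
    [0,0,0],
    [0.004,0,0],
    [0.01,0,0],
    [0.05,0,0],
    [0.06,0,0],
    [0.06,0,0],
    [0,0,0],
    [0,0,0]
  ],
  "rotation": [
    [0,0,0],
    [0,0,0],
    [0,0,0],
    [0,0,0],
    [0,0,0],
    [0,0,0],
    [0,0,0],
    [0,0,0],
    [0,0,0]
  ]
}}

```text
clock: 14.12
position: [0.5184, 0.0547, 0.0249]
tool_rot: [3.142, 0.0, 1.612]
force: [0.6, -0.0, -0.2]
grip_width: 0.0521
```

```bash
python3 look.py d -.16
python3 - <<'E'
from h import *
a=cv2.imread("pics/d_top.png")[200:330,255:435];b=cv2.imread("pics/d_scene.png")[120:300,250:430]
a=cv2.resize(a,None,fx=2.6,fy=2.6,interpolation=3);b=cv2.resize(b,(330,338),interpolation=3)
cv2.imwrite("pics/d.png",np.hstack([a,b]))
E
```

```text
top (array([ 529.5, -156.1,   58.8]), array([ 529.2, -156.4]), array([115.4, 116.2])) 1152
scene (array([ 528.1, -154.2,   59.9]), array([ 530.3, -155.4]), array([109.9, 120.4])) 1297
[0.5185501  0.05378452 0.02493288] [0.55695971 0.80954772 0.77672111]
```

View pics/d.png

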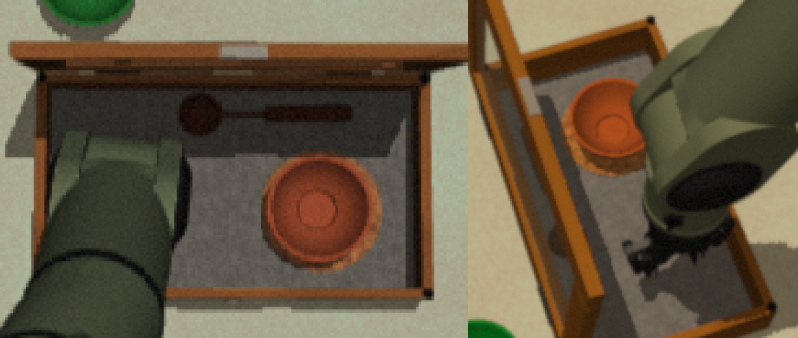

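Bowl at (529,-156), mat centre at (528,-162): about 6 mm short in y, and x is right. I give it one more gentle push.

{"fn": "move_arm", "kwargs": {
  "jaw": [100,100,100,100,100,100,100,100,100,100],
  "dp": [
    [-0.03,0,0],
    [-0.03,0,0],
    [-0.03,0,0],
    [-0.03,0,0],
    [-0.03,0,0],
    [-0.01,0,0],
    [-0.006,0,0],
    [-0.006,0,0],
    [-0.004,0,0],
    [-0.003,0,0]
  ],
  "rotation": [
    [0,0,0],
    [0,0,0],
    [0,0,0],
    [0,0,0],
    [0,0,0],
    [0,0,0],
    [0,0,0],
    [0,0,0],
    [0,0,0],
    [0,0,0]
  ]
}}

```text
clock: 15.48
position: [0.5244, -0.0881, 0.0249]
tool_rot: [3.142, -0.0, 1.612]
force: [0.3, -0.0, 0.6]
grip_width: 0.0518
```

{"fn": "move_arm", "kwargs": {
  "jaw": [100,100],
  "dp": [
    [-0.001,0,0],
    [0,0,0]
  ],
  "rotation": [
    [0,0,0],
    [0,0,0]
  ]
}}

```text
clock: 15.72
position: [0.5244, -0.089, 0.0249]
tool_rot: [-3.142, -0.0, 1.612]
force: [-0.7, -0.9, 0.3]
grip_width: 0.0522
```

{"fn": "move_arm", "kwargs": {
  "jaw": [100,100,100,100,100,100,100],
  "dp": [
    [-0.002,0,0],
    [-0.002,0,0],
    [-0.002,0,0],
    [-0.002,0,0],
    [-0.0025,0,0],
    [-0.0018,0,0],
    [0,0,0]
  ],
  "rotation": [
    [0,0,0],
    [0,0,0],
    [0,0,0],
    [0,0,0],
    [0,0,0],
    [0,0,0],
    [0,0,0]
  ]
}}

```text
clock: 16.6
position: [0.5248, -0.0991, 0.0249]
tool_rot: [3.142, 0.0, 1.611]
force: [-0.2, 1.6, -0.2]
grip_width: 0.0516
```

{"fn": "move_arm", "kwargs": {
  "jaw": [100,100,100,100,100,255,255,255],
  "dp": [
    [0.004,0,0],
    [0.01,0,0],
    [0.05,0,0],
    [0.06,0,0],
    [0.06,0,0],
    [0,0,-0.06],
    [0,0,-0.06],
    [0,0,0]
  ],
  "rotation": [
    [0,0,0],
    [0,0,0],
    [0,0,0],
    [0,0,0],
    [0,0,0],
    [0,0,0],
    [0,0,0],
    [0,0,0]
  ]
}}

```text
clock: 17.6
position: [0.5203, 0.0491, 0.1238]
tool_rot: [3.137, -0.001, 1.612]
force: [-0.2, 0.0, 0.4]
grip_width: 0.0004
```

```bash
python3 look.py e -.162
```

```text
top (array([ 529.6, -162.3,   59.2]), array([ 529.4, -162.8]), array([116.3, 117. ])) 1186
scene (array([ 528.5, -160.3,   60.3]), array([ 529.1, -161.5]), array([113.4, 120.9])) 1533
[0.51871726 0.04885118 0.12101427] [ 0.87688535  0.19632083 -0.35930307]
```

The bowl is centred on the mat to within about 1 mm in both views, and the push stayed at about 2–3 N. Now the lid: fingers shut, rise, cross over the lid and come down behind it.

{"fn": "move_arm", "kwargs": {
  "jaw": [255,255,255,255,255,255],
  "dp": [
    [0,0,-0.07],
    [0,0,-0.07],
    [0,0,-0.07],
    [0,0,-0.07],
    [0,0,-0.065],
    [0,0,0]
  ],
  "rotation": [
    [0,0,0],
    [0,0,0],
    [0,0,0],
    [0,0,0],
    [0,0,0],
    [0,0,0]
  ]
}}

```text
clock: 18.45
position: [0.5198, 0.0484, 0.399]
tool_rot: [3.138, -0.001, 1.612]
force: [0.5, 0.4, -1.4]
grip_width: -0.0001
```

{"fn": "move_arm", "kwargs": {
  "jaw": [255,255,255,255,255,255,255],
  "dp": [
    [-0.026,0.05,0],
    [-0.026,0.05,0],
    [-0.026,0.05,0],
    [-0.026,0.05,0],
    [-0.026,0.05,0],
    [0,0,0],
    [0,0,0]
  ],
  "rotation": [
    [0,0,0],
    [0,0,0],
    [0,0,0],
    [0,0,0],
    [0,0,0],
    [0,0,0],
    [0,0,0]
  ]
}}

```text
clock: 19.32
position: [0.7225, -0.0475, 0.395]
tool_rot: [-3.139, -0.0, 1.611]
force: [0.1, 0.4, -0.4]
grip_width: 0.0002
```

{"fn": "move_arm", "kwargs": {
  "jaw": [255,255,255,255],
  "dp": [
    [0,0,0.06],
    [0,0,0.058],
    [0,0,0],
    [0,0,0]
  ],
  "rotation": [
    [0,0,0],
    [0,0,0],
    [0,0,0],
    [0,0,0]
  ]
}}

```text
clock: 19.82
position: [0.7233, -0.0473, 0.3048]
tool_rot: [3.139, 0.0, 1.612]
force: [0.7, 0.2, 0.5]
grip_width: -0.0001
```

Run:
```python
from h import *
a=grab_frame("top")[160:330,225:435];b=grab_frame("scene")[50:330,210:440]
a=cv2.resize(a,(420,340),interpolation=3);b=cv2.resize(b,(279,340),interpolation=3)
cv2.imwrite("pics/f.png",np.hstack([a,b]));print(bot.observe()["position"])
```

```text
[ 0.72348084 -0.04764792  0.30499377]
```

View pics/f.png

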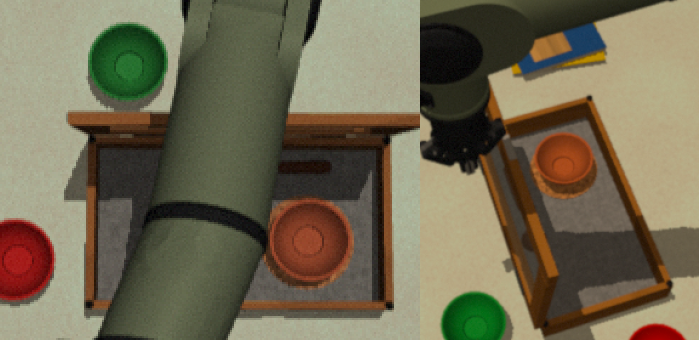

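The gripper is behind the lid's free edge at mid-length with everything clear, and the bowl stands on the mat (top crop (310,240)). I compute the arc for the fingertip.

Run:
```python
import numpy as np
s,hx,hz=238,677,70
P=lambda t:np.array([hx-s*np.cos(t)+16*np.sin(t)+14.5, hz+s*np.sin(t)+16*np.cos(t)])
ts=[1.52,1.48,1.44]+list(np.arange(1.39,.29,-.05))+list(np.arange(.26,-.01,-.03))
pr=P(ts[0]);print(pr.round(1))
for t in ts[1:]:
    p=P(t);d=(p-pr)/800;pr=p;print(f"{t:.2f} [0,{d[0]:.4f},{-d[1]:.4f}] x{p[0]:.0f} z{p[1]:.0f}")
```

```text
[695.4 308.5]
1.48 [0,-0.0119,0.0000] x686 z308
1.44 [0,-0.0119,0.0005] x676 z308
1.39 [0,-0.0148,0.0013] x664 z307
1.34 [0,-0.0148,0.0021] x653 z305
1.29 [0,-0.0146,0.0028] x641 z303
1.24 [0,-0.0145,0.0035] x629 z300
1.19 [0,-0.0143,0.0042] x618 z297
1.14 [0,-0.0141,0.0050] x607 z293
1.09 [0,-0.0138,0.0056] x596 z288
1.04 [0,-0.0135,0.0063] x585 z283
0.99 [0,-0.0132,0.0070] x574 z278
0.94 [0,-0.0128,0.0076] x564 z272
0.89 [0,-0.0124,0.0083] x554 z265
0.84 [0,-0.0120,0.0089] x545 z258
0.79 [0,-0.0115,0.0095] x535 z250
0.74 [0,-0.0110,0.0100] x527 z242
0.69 [0,-0.0105,0.0106] x518 z234
0.64 [0,-0.0100,0.0111] x510 z225
0.59 [0,-0.0094,0.0116] x503 z216
0.54 [0,-0.0088,0.0120] x496 z206
0.49 [0,-0.0082,0.0125] x489 z196
0.44 [0,-0.0076,0.0128] x483 z186
0.39 [0,-0.0069,0.0132] x477 z175
0.34 [0,-0.0062,0.0135] x472 z164
0.26 [0,-0.0086,0.0223] x466 z147
0.23 [0,-0.0027,0.0085] x463 z140
0.20 [0,-0.0025,0.0086] x461 z133
0.17 [0,-0.0022,0.0087] x460 z126
0.14 [0,-0.0020,0.0087] x458 z119
0.11 [0,-0.0017,0.0088] x457 z112
0.08 [0,-0.0014,0.0088] x456 z105
0.05 [0,-0.0012,0.0089] x455 z98
0.02 [0,-0.0009,0.0089] x454 z91
-0.01 [0,-0.0006,0.0089] x453 z84
```

{"fn": "move_arm", "kwargs": {
  "jaw": [255,255,255],
  "dp": [
    [0,-0.02,0],
    [0,-0.015,0],
    [0,0,0]
  ],
  "rotation": [
    [0,0,0],
    [0,0,0],
    [0,0,0]
  ]
}}

```text
clock: 20.3
position: [0.695, -0.0489, 0.3043]
tool_rot: [3.139, -0.0, 1.611]
force: [0.1, 0.1, -0.1]
grip_width: 0.0003
```

{"fn": "move_arm", "kwargs": {
  "jaw": [255,255,255,255,255,255,255],
  "dp": [
    [0,-0.004,0],
    [0,-0.004,0],
    [0,-0.004,0],
    [0,-0.005,0],
    [0,-0.006,0],
    [0,-0.008,0],
    [0,-0.01,0]
  ],
  "rotation": [
    [0,0,0],
    [0,0,0],
    [0,0,0],
    [0,0,0],
    [0,0,0],
    [0,0,0],
    [0,0,0]
  ]
}}

```text
clock: 21.18
position: [0.6618, -0.05, 0.3025]
tool_rot: [3.141, -0.0, 1.612]
force: [2.6, 0.4, -2.1]
grip_width: -0.0001
```

The lid is moving under about 3 N. I follow the arc.

{"fn": "move_arm", "kwargs": {
  "jaw": [255,255,255,255,255,255,255,255],
  "dp": [
    [0,-0.0148,0.001],
    [0,-0.0146,0.002],
    [0,-0.0145,0.003],
    [0,-0.0143,0.004],
    [0,-0.0141,0.005],
    [0,-0.0138,0.0056],
    [0,-0.0135,0.0063],
    [0,-0.0132,0.007]
  ],
  "rotation": [
    [0,0,0],
    [0,0,0],
    [0,0,0],
    [0,0,0],
    [0,0,0],
    [0,0,0],
    [0,0,0],
    [0,0,0]
  ]
}}

```text
clock: 22.18
position: [0.5712, -0.0539, 0.275]
tool_rot: [-3.142, 0.0, 1.611]
force: [2.4, 2.8, 2.1]
grip_width: 0.0002
```

{"fn": "move_arm", "kwargs": {
  "jaw": [255,255,255,255,255,255,255,255],
  "dp": [
    [0,-0.0128,0.0076],
    [0,-0.0124,0.0083],
    [0,-0.012,0.0089],
    [0,-0.0115,0.0095],
    [0,-0.011,0.01],
    [0,-0.0105,0.0106],
    [0,-0.01,0.0111],
    [0,-0.0094,0.0116]
  ],
  "rotation": [
    [0,0,0],
    [0,0,0],
    [0,0,0],
    [0,0,0],
    [0,0,0],
    [0,0,0],
    [0,0,0],
    [0,0,0]
  ]
}}

```text
clock: 23.18
position: [0.4998, -0.0567, 0.2127]
tool_rot: [-3.141, 0.0, 1.611]
force: [0.9, 1.5, 2.0]
grip_width: 0.0001
```

{"fn": "move_arm", "kwargs": {
  "jaw": [255,255,255,255,255,255],
  "dp": [
    [0,-0.0088,0.012],
    [0,-0.0082,0.0125],
    [0,-0.0076,0.0128],
    [0,-0.0065,0.0132],
    [0,-0.0055,0.0135],
    [0,-0.0045,0.0115]
  ],
  "rotation": [
    [0,0,0],
    [0,0,0],
    [0,0,0],
    [0,0,0],
    [0,0,0],
    [0,0,0]
  ]
}}

```text
clock: 23.92
position: [0.4671, -0.0581, 0.1521]
tool_rot: [-3.141, 0.0, 1.611]
force: [-0.8, -0.0, 1.6]
grip_width: -0.0002
```

{"fn": "move_arm", "kwargs": {
  "jaw": [255,255,255,255,255,255],
  "dp": [
    [0,-0.003,0.009],
    [0,-0.0027,0.0085],
    [0,-0.0025,0.0085],
    [0,-0.002,0.0085],
    [0,-0.002,0.0085],
    [0,-0.0015,0.0085]
  ],
  "rotation": [
    [0,0,0],
    [0,0,0],
    [0,0,0],
    [0,0,0],
    [0,0,0],
    [0,0,0]
  ]
}}

```text
clock: 24.68
position: [0.4565, -0.0584, 0.1113]
tool_rot: [3.142, 0.0, 1.611]
force: [-0.8, -0.4, 0.8]
grip_width: 0.0003
```

{"fn": "move_arm", "kwargs": {
  "jaw": [255,255,255,255],
  "dp": [
    [0,-0.001,0.005],
    [0,-0.001,0.005],
    [0,-0.001,0.004],
    [0,-0.0005,0.004]
  ],
  "rotation": [
    [0,0,0],
    [0,0,0],
    [0,0,0],
    [0,0,0]
  ]
}}

```text
clock: 25.18
position: [0.4539, -0.0586, 0.0972]
tool_rot: [3.141, 0.0, 1.611]
force: [-0.2, -0.1, 1.6]
grip_width: 0.0
```

{"fn": "move_arm", "kwargs": {
  "jaw": [255,255,255,255,255],
  "dp": [
    [0,0,0.003],
    [0,0,0.003],
    [0,0,0.003],
    [0,0,0.002],
    [0,0,0.001]
  ],
  "rotation": [
    [0,0,0],
    [0,0,0],
    [0,0,0],
    [0,0,0],
    [0,0,0]
  ]
}}

```text
clock: 25.8
position: [0.4537, -0.0586, 0.0876]
tool_rot: [-3.141, 0.0, 1.611]
force: [-0.8, 0.4, 0.9]
grip_width: -0.0005
```

{"fn": "move_arm", "kwargs": {
  "jaw": [255,255],
  "dp": [
    [0,0,0.001],
    [0,0,0]
  ],
  "rotation": [
    [0,0,0],
    [0,0,0]
  ]
}}

```text
clock: 26.05
position: [0.4537, -0.0586, 0.0869]
tool_rot: [3.142, 0.0, 1.611]
force: [-1.0, -0.1, 1.0]
grip_width: -0.0003
```

{"fn": "move_arm", "kwargs": {
  "jaw": [255,255,255],
  "dp": [
    [0,0,0.001],
    [0,0,0.0005],
    [0,0,0]
  ],
  "rotation": [
    [0,0,0],
    [0,0,0],
    [0,0,0]
  ]
}}

```text
clock: 26.42
position: [0.4538, -0.0586, 0.0857]
tool_rot: [3.142, 0.0, 1.611]
force: [-1.0, -0.4, 0.5]
grip_width: 0.0003
```

{"fn": "move_arm", "kwargs": {
  "jaw": [255,255],
  "dp": [
    [0,0,0.0006],
    [0,0,0]
  ],
  "rotation": [
    [0,0,0],
    [0,0,0]
  ]
}}

```text
clock: 26.68
position: [0.4537, -0.0586, 0.0852]
tool_rot: [3.142, 0.0, 1.611]
force: [-1.5, 0.1, 2.7]
grip_width: -0.0002
```

Force is starting to rise at the expected height (86 mm). I press down a little more in small steps.

{"fn": "move_arm", "kwargs": {
  "jaw": [255,255,255],
  "dp": [
    [0,0,0.0006],
    [0,0,0],
    [0,0,0]
  ],
  "rotation": [
    [0,0,0],
    [0,0,0],
    [0,0,0]
  ]
}}

```text
clock: 27.05
position: [0.4537, -0.0586, 0.0848]
tool_rot: [3.142, 0.0, 1.611]
force: [-2.1, -0.3, 3.4]
grip_width: 0.0005
```

{"fn": "move_arm", "kwargs": {
  "jaw": [255,255,255],
  "dp": [
    [0,0,0.0006],
    [0,0,0],
    [0,0,0]
  ],
  "rotation": [
    [0,0,0],
    [0,0,0],
    [0,0,0]
  ]
}}

```text
clock: 27.42
position: [0.4537, -0.0586, 0.0843]
tool_rot: [-3.142, -0.0, 1.611]
force: [-1.5, 0.3, 6.5]
grip_width: 0.0001
```

The lid is on its bumpers (about 6 N, stiffness as described). I lift off and check.

{"fn": "move_arm", "kwargs": {
  "jaw": [255,255,255,255,255,255,255,255],
  "dp": [
    [0,0,-0.001],
    [0,0,-0.002],
    [0,0,-0.03],
    [0,0,-0.07],
    [0,0,-0.07],
    [0.06,0,-0.03],
    [0.07,0,0],
    [0.07,0,0]
  ],
  "rotation": [
    [0,0,0],
    [0,0,0],
    [0,0,0],
    [0,0,0],
    [0,0,0],
    [0,0,0],
    [0,0,0],
    [0,0,0]
  ]
}}

```text
clock: 28.42
position: [0.4471, 0.1031, 0.2472]
tool_rot: [3.14, -0.001, 1.611]
force: [0.6, -0.4, -1.4]
grip_width: -0.0003
```

{"fn": "move_arm", "kwargs": {
  "jaw": [255,255,255,255],
  "dp": [
    [0.07,0,0],
    [0.07,0,0],
    [0,0,0],
    [0,0,0]
  ],
  "rotation": [
    [0,0,0],
    [0,0,0],
    [0,0,0],
    [0,0,0]
  ]
}}

```text
clock: 28.92
position: [0.4426, 0.2127, 0.2465]
tool_rot: [-3.141, 0.001, 1.611]
force: [-0.1, 0.3, 0.2]
grip_width: 0.0002
```

```bash
python3 look.py g -.162
python3 - <<'E'
from h import *
a=cv2.imread("pics/g_top.png")[170:340,225:435];b=cv2.imread("pics/g_scene.png")[50:330,210:440]
a=cv2.resize(a,(420,340),interpolation=3);b=cv2.resize(b,(279,340),interpolation=3)
cv2.imwrite("pics/g.png",np.hstack([a,b]))
E
```

```text
Traceback (most recent call last):
  File "look.py", line 9, in <module>
    print(n,circ(n,m,.055),cv2.countNonZero(m))
            ~~~~^^^^^^^^^^
  File "h.py", line 12, in circ
    c=cv2.convexHull(max(cs,key=cv2.contourArea))[:,0].astype(float)
                     ~~~^^^^^^^^^^^^^^^^^^^^^^^^
ValueError: max() iterable argument is empty
[ WARN:0@0.543] global loadsave.cpp:275 findDecoder imread_('pics/g_scene.png'): can't open/read file: check file path/integrity
Traceback (most recent call last):
TypeError: 'NoneType' object is not subscriptable
```

Run:
```python
from h import *
A=grab_frame("top");B=grab_frame("scene")
a=cv2.resize(A[170:340,225:435],(420,340),interpolation=3);b=cv2.resize(B[50:330,210:440],(279,340),interpolation=3)
cv2.imwrite("pics/g.png",np.hstack([a,b]))
# predicted shut lid outline at z=.086: front edge mid and corners
cx=lambda x,y:np.array([552-0.0+x+ -.014*y, -60+y+.014*x])/1000
for z in(.086,.096):
  print(z,proj("top",[[*cx(-125,y),z] for y in(-220,0,220)]).round(1).tolist(),proj("scene",[[*cx(-125,y),z] for y in(-220,0,220)]).round(1).tolist())
```

```text
0.086 [[423.0, 314.9], [344.9, 314.8], [266.7, 314.7]] [[350.4, 123.3], [382.8, 196.9], [420.0, 281.5]]
0.096 [[423.7, 314.9], [345.0, 314.8], [266.3, 314.7]] [[350.7, 120.8], [383.3, 194.8], [420.8, 280.0]]
```

View pics/g.png

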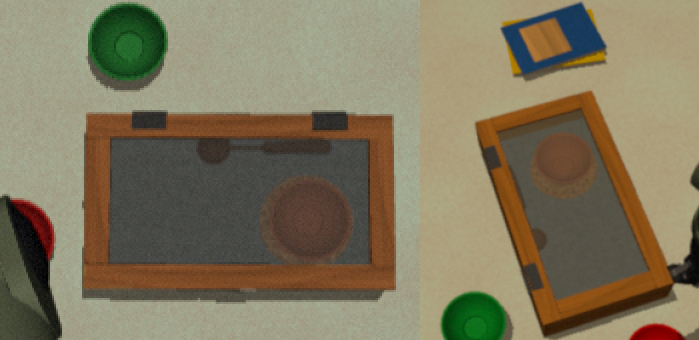

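The picture shows the lid level and shut (front edge at crop row 290), the bowl on its mat under the glass at (312,220), the spoon at (213,148) and the booklets unmoved. The gripper is well clear, so I hand in.

```bash
python3 -c "
from workcell import workorder; print(workorder.job_done())"
```

```text
the job is handed in; nothing more can be done
None
```

I slid the bowl onto its mat and shut the glass lid, then handed the job in at about 29 s of the 72 s allowed.

- **Bowl:** I pushed its rim with two half-open fingers at about 20–35 mm/s, and the force readings were 1–3 N. It stopped about 6 mm short, so I gave it one more short push. It then measured at (529, -162) mm against the mat at (528, -162), so it is centred to within about 1–2 mm. The scene camera's fits were partly blocked by the arm, so I relied on the top view.
- **Lid:** I pushed it down from behind with closed fingers. The force readings stayed under 7 N, and the last 0.1 rad took over 2 s. Pressing stopped at about 6.5 N on the bumpers, with the edge at 84–85 mm against the 86 mm expected unloaded, then I lifted off.
- **Last checks:** The final picture shows the lid level and shut, the bowl on the mat under the glass, and the spoon and booklets unmoved, with the gripper well clear. My bowl-measuring script failed on that picture because the glass hides the colour, so that check was by eye. The figure was outside the final crop, but the arm never went near it.

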